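# Pack the sanding blocks and lock the case

## Task

Pack up the sanding blocks: lay every block that lies on the bench flat in a recess of its own in the wooden case. Then swing the lid down and press its front until the catch snaps and holds it fully shut, and only then turn both turnbuttons square across the lid's front edge to secure it. Let go of everything at the end and do not disturb the other things on the bench.

Things in the scene. Friction and masses are not known exactly. Their poses are not given: they have to be found in the camera images.
- case: Shallow open wooden case fixed to the bench, 150 (its x) x 306 (its y) mm, walls 8 mm thick, rim 65 mm and inner floor 8 mm above the bench. Origin: centre of its underside; +x points away from the robot to the hinge side, +y to the left; yaw within 0.2 rad. Four recesses side by side in its floor. Two 77 mm high posts in front, at case x -97, y +90 and -90 mm, carry the turnbuttons
- recess_1 (a point): Centre of the floor of the leftmost recess, 8 mm above the bench, axes as the case. The recess is 100 mm long along case x, 46 mm wide along case y and 10 mm deep (the insert's top is 18 mm above the bench); recesses are 66 mm centre to centre, outer ones 46 mm from the side wall
- recess_2 (a point): Centre of the floor of the second recess from the left, 8 mm above the bench, axes as the case. The recess is 100 mm long along case x, 46 mm wide along case y and 10 mm deep (the insert's top is 18 mm above the bench); recesses are 66 mm centre to centre, outer ones 46 mm from the side wall
- recess_3 (a point): Centre of the floor of the third recess from the left, 8 mm above the bench, axes as the case. The recess is 100 mm long along case x, 46 mm wide along case y and 10 mm deep (the insert's top is 18 mm above the bench); recesses are 66 mm centre to centre, outer ones 46 mm from the side wall
- recess_4 (a point): Centre of the floor of the rightmost recess, 8 mm above the bench, axes as the case. The recess is 100 mm long along case x, 46 mm wide along case y and 10 mm deep (the insert's top is 18 mm above the bench); recesses are 66 mm centre to centre, outer ones 46 mm from the side wall
- lid (a joint): Lid angle, rad: 0 = fully shut, 1.9 = widest open; starts at 1.5 to 1.85, standing up at the case's far side. The stiff hinge (0.4 N m) keeps it where it is left. Let down, it stops on a spring ball catch at about 0.13 (front edge some 20 mm up); pressing the front middle down with about 6 to 12 N snaps it past the catch to 0, where it is held
- lid_hinge (a point): Middle of the lid's hinge line, on the case's far edge (case x +75 mm, y 0), 65 mm above the bench; the line runs along case y. Turns with the lid. Lid: 300 g wooden slab 12 mm thick, 150 mm from hinge line to front edge, 306 mm along it; shut, its underside is at hinge height and its top 77 mm above the bench
- lid_front (a point): Middle of the front edge of the lid's outer (upper) face, 150 mm from the hinge line. Here a pull tab 40 mm wide and 12 mm thick runs 18 mm on beyond the edge. Turns with the lid
- turnbutton_left (a joint): Angle (rad, anticlockwise from above) of the left turnbutton, as the robot sees it, about its upright pivot: 0 = bar parallel to the lid's front edge, clear of the lid (starts within 0.25 of 0); +1.57 or -1.57 = bar square across that edge, one end 18 mm in over the shut lid. Stops at +-1.75. Light friction (0.06 N m), stays where left. A lid still up on its catch blocks it
- turnbutton_right (a joint): Angle (rad, anticlockwise from above) of the right turnbutton, as the robot sees it, about its upright pivot: 0 = bar parallel to the lid's front edge, clear of the lid (starts within 0.25 of 0); +1.57 or -1.57 = bar square across that edge, one end 18 mm in over the shut lid. Stops at +-1.75. Light friction (0.06 N m), stays where left. A lid still up on its catch blocks it
- turnbutton_left_grip (a point): Middle of the left turnbutton's upright grip fin, on its pivot axis, 102 mm above the bench. Dark wooden bar 80 x 18 x 10 mm, underside at 79 mm, pivoted at its middle on the post; on it a fin 44 mm long, 12 mm thick, 26 mm high (top at 115 mm) runs along the bar. The point's y axis runs along bar and fin and turns with them
- turnbutton_right_grip (a point): Middle of the right turnbutton's upright grip fin, on its pivot axis, 102 mm above the bench. Dark wooden bar 80 x 18 x 10 mm, underside at 79 mm, pivoted at its middle on the post; on it a fin 44 mm long, 12 mm thick, 26 mm high (top at 115 mm) runs along the bar. The point's y axis runs along bar and fin and turns with them
- block_1_center (a point): Centre of a sanding block, a loose wooden block with a cork sole, 84 mm long (its x axis) with a 36 x 36 mm square section, 90 g; any of the four long faces may be down. None when this block is not there; two to four are
- block_2_center (a point): Centre of a sanding block, a loose wooden block with a cork sole, 84 mm long (its x axis) with a 36 x 36 mm square section, 90 g; any of the four long faces may be down. None when this block is not there; two to four are
- block_3_center (a point): Centre of a sanding block, a loose wooden block with a cork sole, 84 mm long (its x axis) with a 36 x 36 mm square section, 90 g; any of the four long faces may be down. None when this block is not there; two to four are
- block_4_center (a point): Centre of a sanding block, a loose wooden block with a cork sole, 84 mm long (its x axis) with a 36 x 36 mm square section, 90 g; any of the four long faces may be down. None when this block is not there; two to four are
- glue_bottle: Bystander: white glue bottle, 56 mm across, 150 mm tall, origin under its base
- pencil_tub: Bystander: yellow open tub with pencils, 100 x 160 x 75 mm (pencils reach 150 mm), origin under its centre
- cutting_board: Bystander: wooden cutting board lying flat, 220 x 320 x 18 mm, origin under its centre
- mallet: Bystander: hammer with a wooden handle lying on the bench at the left, about 300 mm long
Things that resemble listed ones, but are neither listed nor needed, are in the scene too. What is shaped like the part that bears block_4_center but orange or pink is not meant.

How it is judged:
By the outcome, as a careful person would: the job done as asked, in the order asked, and still so for the second after the job is handed in, with the robot touching nothing.
Of block_1, block_2, block_3, block_4 only 2 to 4 are there at a start; the rules pass over those that are not, and their reading is None.
At some moment in a run one of block_1, block_2, block_3, block_4 may be knocked a few centimetres aside while the robot is not near it.
Once in a run the grip may slacken for a moment while it holds something.
It also fails if it takes over 210 s, if anything falls off the work surface, if the arm or the gripper's body presses on something with over 40 N, if the wrist force passes 120 N, or if a joint passes its speed limit or range.

## Robot

A 6-joint arm with a two-finger parallel gripper is mounted at the origin on the work surface. World frame = base frame: x ahead of the robot, y to its left, z up, the work surface at z = 0. Lengths are in m, angles in rad, forces in N, time in s.
With the tool pointing down it reaches from about 0.3 to 0.775 m from the base axis. Payload 14.6 kg.
Tool frame: the origin (TCP) lies on the centre line of the jaws, within the pads' length; the fingertips stand 19 mm ahead of it and the grasp point (between the pads) is the TCP; z points along the fingers, y is the line along which they close (so a half turn about z gives the same grasp; the last joint's range is limited). The gripper opens to 94 mm and grips with 3 to 60 N. Pads are 16 mm wide; open, the fingers measure 119 mm over their backs; the gripper's body (75 mm by 177 mm) begins 78 mm behind the grasp point.
Start: joints at [-1.374, 0.3, 1.521, -0, 1.321, -0.067], TCP at [0.143, -0.531, 0.224] pointing down, gripper open.
Joint ranges: [-3.03, 3.03], [-0.79, 2.21], [0.23, 2.52], [-1.04, 4.18], [0, 3.07], [-2.55, 2.55]. Speed limits (rad/s): [2.22, 2.22, 2.57, 3.14, 3.14, 3.14].

## Interface

Orientations are given as [roll, pitch, yaw] about the fixed x, y, z axes, in that order (R = Rz(yaw) Ry(pitch) Rx(roll)).
In Python, from station import get_obs, camera, workorder gives the robot as it stands.
- The arm moves only by the tool play_rows, never from a script. Its argument "motion" is a list that holds one entry, the list of rows, each a list of 7 numbers: the shift along the tool's x, y, z as a fraction of full scale, then the turn, a rotation vector about the tool's x, y, z as a fraction of full scale, then the opening, from -1 (shut) to 1 (fully open). In form: [[[x, y, z, ax, ay, az, grip], ...]]. A call has 1 to 10 rows; each row is the pose to reach, as a shift and turn from the pose commanded when the call began, along the tool's axes at that moment, turning the shorter way round; what a row does not reach only later rows make up. Full scale, the value 1, is 0.25 m for a shift and 2 pi rad for a turn. A row lasts 1/10 s, in which the tool goes at most 50 mm and 8.59 degrees, less where a joint would pass 70% of its speed; a pose out of reach is approached as far as the arm can. A call with a number of a shift or a turn outside -1 to 1 is refused whole. A call with a gripper value outside its range is refused whole. The fingers move at their own pace and stop on an object; "grip_force" is the grip in N (left out, the last holds). Time passes only in rows, so rows that repeat a pose let the fingers close. It gives the time, the measured TCP pose, the force, the opening and the grip force at its end, in the units of the state.
- get_obs(): the state, without advancing time (a new reading comes with each control period).
- camera(name): name is "scene" or "top"; returns a dict with "frame" (420x560x3 uint8, red, green, blue), "z_map" (420x560 float32, m along the optical axis (not along the pixel's ray), 0 where there is no reading), "camera_matrix" (3x3 intrinsics, pixels), "T" (4x4, takes a point from camera to world coordinates). Camera axes: x right, y up, looking along -z (the intrinsics and any distortion apply to the point x, -y, -z); pixel columns grow to the right and rows downward; lengths in m; the calibration is good to about 2 mm. A picture is of the moment at which its call begins.
- workorder.hand_in(): hands the job in; it is judged then, once.
The state is a dict: "time_s": time; "qpos": joint angles; "joint_vel": joint speeds; "tau": joint torques, N m; "ee_pos": TCP position; "eef_rot": TCP orientation; "force": force on the tool from outside, world axes, zero at the start; "moment": the same for the moment, N m; "grip_width": finger opening in m; "grip_force": force on a finger pad.
Only numpy, scipy, OpenCV 4.12 (cv2) and the standard library are available. Lean on these libraries where they do the work, as an engineer would, in place of code of your own. Each camera call takes 0.05 s, during which the arm holds its last target. There are 200 camera calls.

## Working session

There is one attempt and no reset: what is moved stays moved. The work goes in short steps, Python scripts to look and compute and a tool call to move; the robot and the scene stay as the last step left them, time stands still between calls to the robot, and variables do not carry over. Pictures are saved under pics/ and viewed, at most 14 in all, crops included, and the job is handed in when it is done.

Besides the shell and the picture viewer there is one more tool, called as name(argument=value, ...) on one line, values as JSON. play_rows: Moves the arm, as the interface text tells. Its arguments: {"type":"object","properties":{"motion":{"type":"array"},"grip_force":{"type":"number"}},"required":["motion"]}

```bash
ls; mkdir -p pics
cat > h.py <<'E'
import numpy as np, cv2
from station import get_obs, camera, workorder
from scipy.spatial.transform import Rotation as R
def snap(n):
    c=camera(n); return c
def pts(c):
    """world point per pixel from the z map (pinhole)"""
    z=c["z_map"];K=c["camera_matrix"];h,w=z.shape
    u,v=np.meshgrid(np.arange(w),np.arange(h))
    P=np.stack([(u-K[0,2])/K[0,0]*z,-(v-K[1,2])/K[1,1]*z,-z],-1)
    return P@c["T"][:3,:3].T+c["T"][:3,3]
def save(c,f): cv2.imwrite(f,cv2.cvtColor(c["frame"],cv2.COLOR_RGB2BGR))
E
python3 - <<'E'
from h import *
for n in("scene","top"):
    c=snap(n);save(c,f"pics/{n}0.png");np.savez(f"{n}0.npz",**c)
    print(n,c["camera_matrix"].tolist(),c["T"].round(3).tolist(),[k for k in c],(c["z_map"]>0).mean())
print(get_obs())
E
```

```text
pics
scene [[509.7652409711379, 0.0, 272.13371307374115], [0.0, 509.7652409711379, 209.77973672204476], [0.0, 0.0, 1.0]] [[0.571, -0.683, 0.456, 1.428], [0.821, 0.481, -0.307, -0.58], [-0.01, 0.55, 0.835, 1.627], [0.0, 0.0, 0.0, 1.0]] ['frame', 'z_map', 'camera_matrix', 'T'] 0.9958333333333333
top [[535.4530896788808, 0.0, 279.6177178066825], [0.0, 535.4530896788808, 218.1289506368442], [0.0, 0.0, 1.0]] [[-0.028, 0.995, -0.093, 0.433], [-0.999, -0.029, -0.017, -0.036], [-0.019, 0.092, 0.996, 1.707], [0.0, 0.0, 0.0, 1.0]] ['frame', 'z_map', 'camera_matrix', 'T'] 0.9958503401360544
{'time_s': 0.1, 'qpos': array([-1.37362083e+00,  3.00416375e-01,  1.52153464e+00, -2.02689470e-05,
        1.32068413e+00, -6.65969090e-02]), 'joint_vel': array([ 0.00064568, -0.00210562, -0.00114361,  0.00116367, -0.00050356,
        0.00112876]), 'tau': array([ 1.46340280e-03, -5.32638502e+01, -3.53279757e+01,  7.09460699e-02,
        2.35438946e-02, -6.11528935e-05]), 'ee_pos': array([ 0.14334941, -0.53076366,  0.22393598]), 'eef_rot': array([-3.14055116e+00, -4.97860411e-05,  2.63777411e-01]), 'force': array([-0.75709053, -0.75154298, -0.08120023]), 'moment': array([ 0.01684878, -0.0213492 ,  0.02349529]), 'grip_force': 0.0, 'grip_width': 0.09395720492647136}
```

View pics/scene0.png

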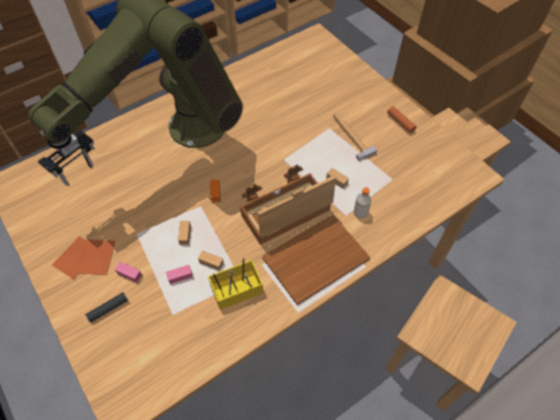

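View pics/top0.png

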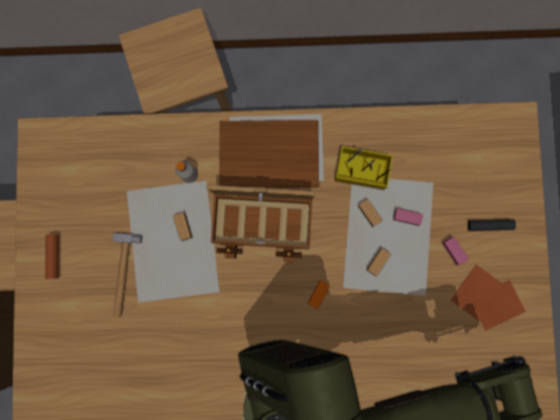

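The top view shows three tan blocks at about (182,225), (370,212) and (379,262). The orange block at (318,294) and the two pink ones are decoys. The case with four empty recesses is around (262,222), with turnbuttons at (231,250) and (288,253).

```bash
cat >> h.py <<'E'
def blocks(c):
    """tan tops of loose blocks: colour+height mask -> minAreaRect on world xy of top-face points"""
    P=pts(c);f=cv2.cvtColor(c["frame"],cv2.COLOR_RGB2HSV)
    m=((P[...,2]>.026)&(P[...,2]<.046)&(f[...,0]<25)).astype(np.uint8)
    n,l,s,ce=cv2.connectedComponentsWithStats(m)
    out=[]
    for i in range(1,n):
        if s[i,4]<60 or s[i,4]>900: continue
        q=P[l==i]; hsv=np.median(f[l==i],0)
        (x,y),(a,b),t=cv2.minAreaRect((q[:,:2]*1000).astype(np.float32))
        if a<b:a,b,t=b,a,t+90
        out.append((x/1000,y/1000,np.median(q[:,2]),(t+90)%180-90,a,b,tuple(ce[i].round()),tuple(hsv)))
    return out
E
python3 - <<'E'
from h import *
for n in("top","scene"):
    c=np.load(f"{n}0.npz");
    print(n)
    for b in blocks(c): print([np.round(v,4).tolist() if not isinstance(v,tuple) else [int(i) for i in v] for v in b])
c=np.load("top0.npz");s=np.load("scene0.npz")
a=cv2.resize(c["frame"][175:275,195:335],None,fx=5.6,fy=5.6,interpolation=cv2.INTER_CUBIC)
cv2.imwrite("pics/case.png",a[...,::-1])
a=cv2.resize(s["frame"][140:260,200:340],None,fx=5,fy=5,interpolation=cv2.INTER_CUBIC)
cv2.imwrite("pics/case_s.png",a[...,::-1])
P=pts(c); print(np.median(P[200:250,140:160,2]), np.median(pts(s)[240:260,150:160,2]))
E
```

```text
top
[0.5986, -0.2925, 0.034, 32.4579, 83.1876, 37.2582, [370, 213], [15, 125, 139]]
[0.572, 0.302, 0.0344, 15.3746, 84.0852, 37.6068, [181, 227], [15, 126, 138]]
[0.4897, 0.716, 0.035, 0.6339, 136.7313, 41.015, [50, 256], [10, 175, 112]]
[0.4435, -0.3126, 0.0343, -34.9951, 84.4643, 35.8047, [379, 262], [16, 125, 140]]
[0.3481, -0.1217, 0.0345, -29.664, 83.0684, 36.0427, [318, 295], [13, 226, 106]]
scene
[0.3296, 1.4686, 0.0361, 57.1416, 647.8975, 314.9705, [477, 32], [15, 131, 69]]
[-1.043, -0.4004, 0.035, 86.3537, 204.1565, 38.822, [19, 28], [13, 141, 62]]
[0.4917, 0.7172, 0.0376, -0.6511, 146.2756, 43.503, [402, 118], [10, 161, 172]]
[0.3852, 0.5007, 0.0292, -6.8918, 173.4463, 22.687, [345, 125], [15, 118, 199]]
[0.5746, 0.3065, 0.0363, 15.8619, 85.6593, 44.2541, [338, 176], [15, 115, 205]]
[0.3499, -0.1183, 0.0375, -28.1455, 93.8795, 35.5126, [215, 189], [12, 211, 147]]
[0.5126, 0.0652, 0.036, 78.7586, 285.4929, 34.7138, [280, 193], [13, 138, 85]]
[0.637, 0.0206, 0.0355, 60.2297, 337.6385, 131.7968, [286, 223], [13, 142, 86]]
[0.4441, -0.3083, 0.0373, -35.9345, 91.2907, 37.7465, [184, 230], [15, 120, 209]]
[0.6009, -0.2902, 0.0362, 30.4395, 86.6006, 39.1575, [210, 258], [15, 119, 210]]
[0.7872, -0.2807, 0.0368, 76.7702, 160.9183, 10.2296, [242, 297], [22, 189, 118]]
[0.5435, -0.6388, 0.0345, 79.5949, 88.3104, 26.1419, [114, 298], [14, 81, 108]]
-0.0005316747143191414 0.00277519631698786
```

View pics/case.png

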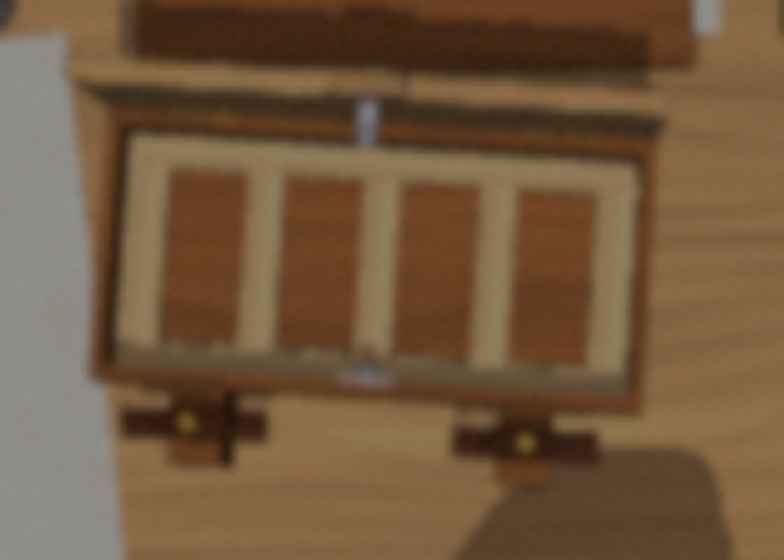

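View pics/case_s.png

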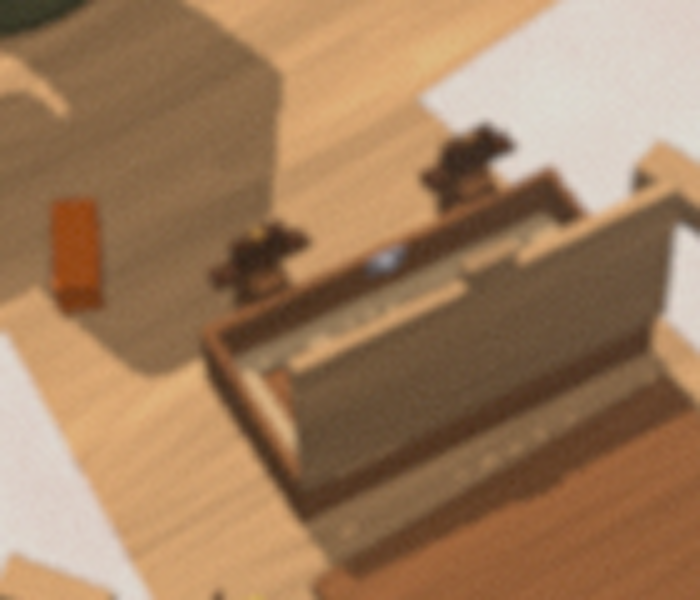

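The crops show the four empty recesses at (203,260), (320,265), (437,270) and (553,275) in the first crop. The turnbuttons are at (187,422) and (526,441), and the lid stands roughly upright. Next I'll measure the case pose, lid angle and turnbuttons.

```bash
cat >> h.py <<'E'
def ray(c,uv,z):
    K=c["camera_matrix"];T=c["T"]
    d=T[:3,:3]@np.array([(uv[0]-K[0,2])/K[0,0],-(uv[1]-K[1,2])/K[1,1],-1]);o=T[:3,3]
    return o+d*(z-o[2])/d[2]
def tri(c1,p1,c2,p2):
    """least-squares meeting point of two pixel rays, and gap"""
    A=[];O=[]
    for c,p in((c1,p1),(c2,p2)):
        o=c["T"][:3,3];d=ray(c,p,0)-o;d/=np.linalg.norm(d);M=np.eye(3)-np.outer(d,d);A.append(M);O.append(M@o)
    x=np.linalg.solve(sum(A),sum(O));return x,np.linalg.norm(A[0]@x-O[0])*2
E
python3 - <<'E'
from h import *
c=dict(np.load("top0.npz"));s=dict(np.load("scene0.npz"))
B=[b for b in blocks(c)];
f=cv2.cvtColor(c["frame"],cv2.COLOR_RGB2HSV)
P=pts(c)
# recess floors: dark red areas inside case
m=np.zeros(f.shape[:2],np.uint8); sub=(slice(195,245),slice(212,312))
m[sub]=((f[sub][...,1]>150)).astype(np.uint8)
m&=(P[...,2]<.03).astype(np.uint8)
n,l,st,ce=cv2.connectedComponentsWithStats(m)
C=[]
for i in range(1,n):
    if st[i,4]>100:
        u,v=ce[i]; cnt=np.argwhere(l==i)[:,::-1].astype(np.float32); r=cv2.minAreaRect(cnt)
        p=ray(c,r[0],.008); C.append(p); print("recess",st[i].tolist(),ce[i].round(1),np.round(r[0],1),p.round(4),np.median(P[l==i][:,2]).round(4))
C=np.array(sorted(C,key=lambda p:-p[1]))[:,:2]
print("spacing",np.diff(C,axis=0)); d=C[0]-C[-1]; print("yaw",np.arctan2(-d[0],d[1]),C.mean(0))
# block top centroids triangulated
for n1 in B:
    for n2 in blocks(s):
        if abs(n1[0]-n2[0])<.015 and abs(n1[1]-n2[1])<.015: 
            p1=n1[6];p2=n2[6];print("blk",np.round(n1[:4],3),tri(c,p1,s,p2)[0].round(4),tri(c,p1,s,p2)[1].round(4))
# other points
for nm,cc in(("top",c),("scene",s)):
    Q=pts(cc);F=cc["frame"].astype(int)
    M=(Q[...,0]>.4)&(Q[...,0]<.58)&(abs(Q[...,1])<.2)&(Q[...,2]>.095)&(Q[...,2]<.13)
    n,l,st,ce=cv2.connectedComponentsWithStats(M.astype(np.uint8))
    for i in range(1,n):
        if st[i,4]>5:
            q=Q[l==i];(x,y),(a,b),t=cv2.minAreaRect((q[:,:2]*1000).astype(np.float32));print(nm,"fin",st[i,4],q.mean(0).round(4),q[:,2].max().round(3),np.round((x,y,a,b,t),1))
    M=(Q[...,0]>.58)&(Q[...,0]<.8)&(abs(Q[...,1]-.06)<.2)&(Q[...,2]>.1)&(Q[...,2]<.3)
    q=Q[M];print(nm,"lid",len(q),q.min(0).round(3),q.max(0).round(3)); 
    for z in np.arange(.1,.25,.02):
        k=q[abs(q[:,2]-z)<.01]
        if len(k)>20: print(round(z,2),len(k),np.polyfit(k[:,1],k[:,0],1).round(3),np.percentile(k[:,1],[1,99]).round(3))
    for nme,x0,x1,y0,y1 in(("tub",.6,.9,-.45,-.15),("bottle",.6,.85,.2,.4)):
        q=Q[(Q[...,0]>x0)&(Q[...,0]<x1)&(Q[...,1]>y0)&(Q[...,1]<y1)&(Q[...,2]>.06)];print(nme,len(q),np.percentile(q,1,axis=0).round(3),np.percentile(q,99,axis=0).round(3))
E
```

```text
recess [224, 206, 15, 30, 366] [230.9 220.4] [230.9 220.4] [0.5888 0.1479 0.008 ] 0.0062
recess [245, 207, 14, 30, 367] [251.5 221.8] [251.6 221.7] [0.5828 0.082  0.008 ] 0.0065
recess [266, 208, 14, 31, 371] [272.4 222.8] [272.4 223. ] [0.5767 0.0158 0.008 ] 0.0066
recess [286, 210, 15, 30, 370] [293.1 224.4] [293.1 224.4] [ 0.5702 -0.0501  0.008 ] 0.0065
spacing [[-0.00593655 -0.06586621]
 [-0.00612405 -0.0662472 ]
 [-0.00655442 -0.06587426]]
yaw -0.09374550656138499 [0.57962228 0.04890438]
blk [ 0.599 -0.293  0.034 32.458] [ 0.5976 -0.2908  0.0328] 0.0021
blk [ 0.572  0.302  0.034 15.375] [0.5722 0.3064 0.0278] 0.0055
blk [0.49  0.716 0.035 0.634] [0.4916 0.7192 0.0323] 0.003
blk [ 4.4400e-01 -3.1300e-01  3.4000e-02 -3.4995e+01] [ 0.4444 -0.3106  0.0353] 0.0045
blk [  0.348  -0.122   0.034 -29.664] [ 0.3473 -0.1193  0.0275] 0.003
top fin 61 [0.4895 0.1465 0.1133] 0.12 [489.5 146.2  43.4   9.2  88.5]
top fin 63 [ 0.4733 -0.0311  0.1127] 0.122 [473.7 -31.4  42.   11.9  85.8]
top lid 853 [ 0.625 -0.11   0.1  ] [0.751 0.26  0.236]
0.1 27 [0.27  0.644] [-0.07  0.26]
0.12 64 [0.091 0.64
[... 271 characters left out ...]
.06 ] [ 0.8   -0.189  0.148]
bottle 298 [0.715 0.253 0.063] [0.767 0.304 0.154]
scene fin 69 [0.4938 0.1485 0.1095] 0.125 [494.5 150.8  23.7  48.    2.4]
scene fin 70 [ 0.4779 -0.0305  0.1114] 0.123 [476.5 -29.7  44.6  18.2  79.8]
scene lid 1772 [ 0.635 -0.109  0.1  ] [0.75  0.26  0.242]
0.1 131 [0.136 0.659] [-0.104  0.258]
0.12 232 [0.097 0.659] [-0.107  0.197]
0.14 253 [0.091 0.658] [-0.108  0.192]
0.16 259 [0.087 0.657] [-0.107  0.193]
0.18 255 [0.093 0.657] [-0.106  0.195]
0.2 281 [0.09  0.656] [-0.107  0.191]
0.22 320 [0.089 0.652] [-0.106  0.194]
0.24 41 [0.064 0.652] [0.026 0.064]
tub 496 [ 0.678 -0.356  0.061] [ 0.803 -0.187  0.149]
bottle 276 [0.723 0.255 0.061] [0.773 0.301 0.16 ]
```

```bash
cat >> h.py <<'E'
def plan(*wps,start=None):
    """successive (x,y,z,yaw) tool-down waypoints -> row fractions, each printed relative to the pose before and to the call start"""
    if start is None:
        o=get_obs(); p=np.array(o["ee_pos"]);r=R.from_euler("xyz",o["eef_rot"])
    else: p=np.array(start[:3]);r=R.from_euler("xyz",[np.pi,0,start[3]])
    for w in wps:
        q=R.from_euler("xyz",[np.pi,0,w[3]])
        print(np.round(r.inv().apply(np.array(w[:3])-p)/.25,3).tolist(),np.round((r.inv()*q).as_rotvec()/(2*np.pi),4).tolist())
def stat():
    o=get_obs();print(round(o["time_s"],2),o["ee_pos"].round(4),o["eef_rot"].round(3),"F",o["force"].round(1),"w",round(o["grip_width"],4),round(o["grip_force"],1))
CP=np.array([.580,.049]);CY=-.092
def cs(x,y):
    c,s=np.cos(CY),np.sin(CY);return CP+[c*x-s*y,s*x+c*y]
E
python3 - <<'E'
from h import *
plan((.30,-.42,.18,-.2),(.444,-.3105,.12,-.618),(.444,-.3105,.033,-.618))
plan((.444,-.3105,.12,-.618),start=(.30,-.42,.18,-.2))
E
```

```text
[0.72, -0.264, 0.176] [-0.0002, 0.0, 0.0738]
[1.391, -0.537, 0.416] [-0.0002, 0.0001, 0.1403]
[1.391, -0.536, 0.764] [-0.0002, 0.0001, 0.1403]
[0.478, -0.544, 0.24] [0.0, -0.0, 0.0665]
```

play_rows(motion=[[[0.72, -0.264, 0.176, 0, 0, 0.0738, 0.3], [0.72, -0.264, 0.176, 0, 0, 0.0738, 0.3], [0.72, -0.264, 0.176, 0, 0, 0.0738, 0.3], [0.72, -0.264, 0.176, 0, 0, 0.0738, 0.3], [0.72, -0.264, 0.176, 0, 0, 0.0738, 0.3], [0.72, -0.264, 0.176, 0, 0, 0.0738, 0.3]]], grip_force=20)

```text
time_s: 0.7
ee_pos: [0.3007, -0.4195, 0.1801]
eef_rot: [-3.141, 0.001, -0.197]
force: [-0.4, -0.7, -0.2]
grip_width: 0.0609
grip_force: 0.0
```

play_rows(motion=[[[0.478, -0.544, 0.24, 0, 0, 0.0665, 0.3], [0.478, -0.544, 0.24, 0, 0, 0.0665, 0.3], [0.478, -0.544, 0.24, 0, 0, 0.0665, 0.3], [0.478, -0.544, 0.24, 0, 0, 0.0665, 0.3], [0.478, -0.544, 0.24, 0, 0, 0.0665, 0.3], [0.478, -0.544, 0.24, 0, 0, 0.0665, 0.3], [0.478, -0.544, 0.24, 0, 0, 0.0665, 0.3]]])

```text
time_s: 1.4
ee_pos: [0.4432, -0.3123, 0.121]
eef_rot: [3.141, -0.001, -0.619]
force: [0.3, -0.4, -0.4]
grip_width: 0.0607
grip_force: 0.0
```

Run:
```python
from h import *
stat()
for n in("scene","top"):
    c=snap(n);print(n)
    for b in blocks(c):
        if abs(b[4]-86)<12: print(np.round(b[:6],3))
    if n=="scene": save(c,"pics/s1.png")
plan((.444,-.3105,.033,-.618),(.444,-.3105,.2,-.618))
```

```text
1.4 [ 0.4432 -0.3123  0.121 ] [ 3.141e+00 -1.000e-03 -6.190e-01] F [ 0.3 -0.4 -0.4] w 0.0607 0.0
scene
[5.7500e-01 3.0400e-01 3.7000e-02 1.9066e+01 8.6225e+01 4.1653e+01]
[ 3.5100e-01 -1.1900e-01  3.7000e-02 -2.8380e+01  9.0699e+01  3.5409e+01]
[ 4.4600e-01 -3.0900e-01  3.7000e-02 -3.5639e+01  8.9030e+01  3.9111e+01]
[ 6.0000e-01 -2.8900e-01  3.7000e-02  3.1345e+01  8.6185e+01  4.1282e+01]
top
[ 5.9900e-01 -2.9200e-01  3.4000e-02  3.1713e+01  8.3453e+01  3.7369e+01]
[5.7200e-01 3.0200e-01 3.4000e-02 1.5342e+01 8.3654e+01 3.7269e+01]
[ 3.4800e-01 -1.2200e-01  3.5000e-02 -2.9293e+01  8.3293e+01  3.6086e+01]
[-0.002, -0.007, 0.352] [0.0, -0.0002, -0.0002]
[-0.001, -0.007, -0.316] [0.0, -0.0002, -0.0002]
```

View pics/s1.png

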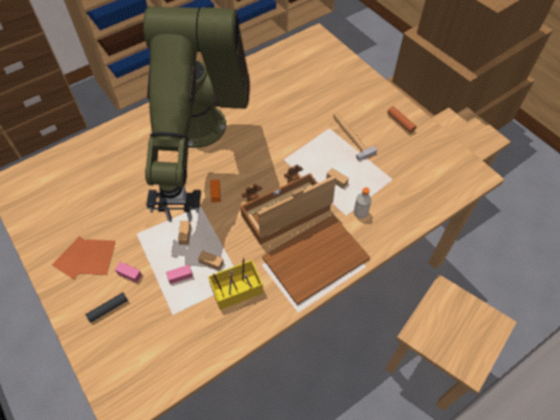

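The scene view shows the gripper above the block at (184,232). I'll descend and grip.

play_rows(motion=[[[0, -0.007, 0.18, 0, 0, 0, 0.3], [0, -0.007, 0.3, 0, 0, 0, 0.3], [0, -0.007, 0.352, 0, 0, 0, 0.3], [0, -0.007, 0.352, 0, 0, 0, 0.3], [0, -0.007, 0.352, 0, 0, 0, -0.6], [0, -0.007, 0.352, 0, 0, 0, -0.6], [0, -0.007, 0.352, 0, 0, 0, -0.6], [0, -0.007, 0.352, 0, 0, 0, -0.6], [0, -0.007, 0.352, 0, 0, 0, -0.6]]], grip_force=25)

```text
time_s: 2.4
ee_pos: [0.4455, -0.3097, 0.0335]
eef_rot: [3.141, -0.002, -0.618]
force: [-1.5, 0.4, 8.2]
grip_width: 0.0361
grip_force: 25.0
```

play_rows(motion=[[[0, 0, -0.15, 0, 0, 0, -0.6], [0, 0, -0.35, 0, 0, 0, -0.6], [0, 0, -0.48, 0, 0, 0, -0.6], [0, 0, -0.48, 0, 0, 0, -0.6], [0, 0, -0.48, 0, 0, 0, -0.6]]])

```text
time_s: 2.9
ee_pos: [0.4451, -0.3093, 0.1526]
eef_rot: [3.142, -0.001, -0.618]
force: [-1.1, -0.8, -1.1]
grip_width: 0.0363
grip_force: 25.0
```

Run:
```python
from h import *
stat()
x,y=cs(0,-.099);print(x,y)
o=get_obs();a=(*o["ee_pos"],o["eef_rot"][2])
b=(.51,-.16,.17,CY); plan(b); plan((x,y,.15,CY),(x,y,.07,CY),(x,y,.044,CY),start=b)
```

```text
2.9 [ 0.4451 -0.3093  0.1526] [ 3.142e+00 -1.000e-03 -6.180e-01] F [-1.1 -0.8 -1.1] w 0.0363 25.0
0.570904842915673 -0.04958132742873479
[-0.134, -0.637, -0.07] [0.0, -0.0001, -0.0837]
[0.202, -0.462, 0.08] [0.0, 0.0, 0.0]
[0.202, -0.462, 0.4] [0.0, 0.0, 0.0]
[0.202, -0.462, 0.504] [0.0, 0.0, 0.0]
```

play_rows(motion=[[[-0.134, -0.637, -0.07, 0, 0, -0.0837, -0.6], [-0.134, -0.637, -0.07, 0, 0, -0.0837, -0.6], [-0.134, -0.637, -0.07, 0, 0, -0.0837, -0.6], [-0.134, -0.637, -0.07, 0, 0, -0.0837, -0.6], [-0.134, -0.637, -0.07, 0, 0, -0.0837, -0.6], [-0.134, -0.637, -0.07, 0, 0, -0.0837, -0.6]]])

```text
time_s: 3.5
ee_pos: [0.5095, -0.1603, 0.1686]
eef_rot: [-3.141, 0.002, -0.094]
force: [-0.2, -0.2, -0.7]
grip_width: 0.0359
grip_force: 25.0
```

play_rows(motion=[[[0.202, -0.462, 0.08, 0, 0, 0, -0.6], [0.202, -0.462, 0.08, 0, 0, 0, -0.6], [0.202, -0.462, 0.08, 0, 0, 0, -0.6], [0.202, -0.462, 0.08, 0, 0, 0, -0.6], [0.202, -0.462, 0.25, 0, 0, 0, -0.6], [0.202, -0.462, 0.35, 0, 0, 0, -0.6], [0.202, -0.462, 0.4, 0, 0, 0, -0.6], [0.202, -0.462, 0.4, 0, 0, 0, -0.6]]])

```text
time_s: 4.3
ee_pos: [0.5699, -0.0509, 0.0685]
eef_rot: [-3.142, 0.003, -0.094]
force: [0.2, -0.5, -0.9]
grip_width: 0.0357
grip_force: 25.0
```

Run:
```python
from h import *
stat()
x,y=cs(0,-.099)
plan((x,y,.05,CY),(x,y,.044,CY),(x,y,.042,CY))
```

```text
4.3 [ 0.5699 -0.0509  0.0685] [-3.142e+00  3.000e-03 -9.400e-02] F [ 0.2 -0.5 -0.9] w 0.0357 25.0
[0.004, -0.006, 0.074] [-0.0, 0.0005, -0.0004]
[0.004, -0.006, 0.098] [-0.0, 0.0005, -0.0004]
[0.004, -0.006, 0.106] [-0.0, 0.0005, -0.0004]
```

play_rows(motion=[[[0.004, -0.004, 0.05, 0, 0, 0, -0.6], [0.004, -0.004, 0.075, 0, 0, 0, -0.6], [0.004, -0.004, 0.1, 0, 0, 0, -0.6], [0.004, -0.004, 0.1, 0, 0, 0, -0.6]]])

```text
time_s: 4.7
ee_pos: [0.5718, -0.0488, 0.0444]
eef_rot: [-3.142, 0.001, -0.092]
force: [-0.8, 0.6, -0.2]
grip_width: 0.0354
grip_force: 25.0
```

play_rows(motion=[[[0, 0, 0, 0, 0, 0, -0.02], [0, 0, 0, 0, 0, 0, -0.02], [0, 0, 0, 0, 0, 0, -0.02], [0, 0, -0.1, 0, 0, 0, -0.02], [0, 0, -0.3, 0, 0, 0, 0.0], [0, 0, -0.5, 0, 0, 0, 0.3], [0, 0, -0.5, 0, 0, 0, 0.3]]])

```text
time_s: 5.4
ee_pos: [0.5745, -0.0491, 0.1772]
eef_rot: [3.141, -0.011, -0.092]
force: [-0.5, 0.4, -0.2]
grip_width: 0.0589
grip_force: 0.0
```

Run:
```python
from h import *
stat()
for n in("scene","top"):
    c=snap(n);print(n)
    for b in blocks(c):
        if abs(b[4]-86)<12: print(np.round(b[:6],3))
b=(.585,-.20,.17,.2);plan(b); plan((.5985,-.291,.12,.555),(.5985,-.291,.033,.555),start=b)
```

```text
5.4 [ 0.5745 -0.0491  0.1772] [ 3.141 -0.011 -0.092] F [-0.5  0.4 -0.2] w 0.0589 0.0
scene
[5.7500e-01 3.0400e-01 3.7000e-02 1.8361e+01 8.4944e+01 4.3798e+01]
[ 3.5000e-01 -1.1800e-01  3.7000e-02 -2.8223e+01  8.6939e+01  3.5376e+01]
[ 6.0000e-01 -2.8900e-01  3.7000e-02  3.1533e+01  8.7337e+01  4.0642e+01]
top
[ 5.9800e-01 -2.9200e-01  3.5000e-02  3.2082e+01  8.3361e+01  3.7268e+01]
[5.7300e-01 3.0200e-01 3.5000e-02 1.5789e+01 8.4835e+01 3.6416e+01]
[ 3.4800e-01 -1.2200e-01  3.5000e-02 -2.9049e+01  8.2811e+01  3.6077e+01]
[0.106, 0.597, 0.004] [0.0001, -0.0004, -0.0464]
[-0.019, 0.367, 0.2] [0.0, 0.0, -0.0565]
[-0.019, 0.367, 0.548] [0.0, 0.0, -0.0565]
```

Run:
```python
from h import *
stat()
b=(.585,-.20,.17,.2);plan(b)
```

```text
5.5 [ 0.5723 -0.0489  0.171 ] [ 3.141e+00 -2.000e-03 -9.200e-02] F [-0.3 -0.6  0.1] w 0.0609 0.0
[0.106, 0.597, 0.004] [0.0001, -0.0004, -0.0464]
```

play_rows(motion=[[[0.106, 0.597, 0.004, 0, 0, -0.0464, 0.3], [0.106, 0.597, 0.004, 0, 0, -0.0464, 0.3], [0.106, 0.597, 0.004, 0, 0, -0.0464, 0.3], [0.106, 0.597, 0.004, 0, 0, -0.0464, 0.3], [0.106, 0.597, 0.004, 0, 0, -0.0464, 0.3]]])

```text
time_s: 6.0
ee_pos: [0.584, -0.2009, 0.167]
eef_rot: [-3.14, 0.002, 0.197]
force: [-0.3, 0.2, 0.6]
grip_width: 0.0611
grip_force: 0.0
```

play_rows(motion=[[[-0.019, 0.367, 0.2, 0, 0, -0.0565, 0.3], [-0.019, 0.367, 0.2, 0, 0, -0.0565, 0.3], [-0.019, 0.367, 0.2, 0, 0, -0.0565, 0.3], [-0.019, 0.367, 0.2, 0, 0, -0.0565, 0.3], [-0.019, 0.367, 0.2, 0, 0, -0.0565, 0.3], [-0.019, 0.367, 0.2, 0, 0, -0.0565, 0.3]]])

```text
time_s: 6.6
ee_pos: [0.5988, -0.2892, 0.1197]
eef_rot: [3.141, -0.001, 0.555]
force: [0.2, -1.1, -0.1]
grip_width: 0.061
grip_force: 0.0
```

Run:
```python
from h import *
for n in("scene","top"):
    c=snap(n);print(n)
    for b in blocks(c):
        if abs(b[4]-86)<12: print(np.round(b[:6],3))
    if n=="scene": save(c,"pics/s2.png")
    else:
        P=pts(c);q=P[195:250,280:310]; r=q[(q[...,2]>.034)&(q[...,2]<.055)]
        (x,y),(a,b),t=cv2.minAreaRect((r[:,:2]*1000).astype(np.float32));print("placed",len(r),x,y,a,b,t,np.median(r[:,2]))
stat();plan((.5985,-.291,.033,.555))
```

```text
scene
[5.7500e-01 3.0400e-01 3.8000e-02 1.8809e+01 8.5645e+01 4.3857e+01]
[ 6.0200e-01 -2.8900e-01  3.7000e-02  3.1210e+01  8.4417e+01  4.0082e+01]
top
[ 5.7100e-01 -5.0000e-02  4.1000e-02 -5.1650e+00  8.3658e+01  3.5709e+01]
[5.7300e-01 3.0200e-01 3.4000e-02 1.4992e+01 8.3610e+01 3.6903e+01]
placed 340 566.0359497070312 -50.377193450927734 91.31239318847656 143.3898468017578 85.1900863647461 0.04255550258742169
6.7 [ 0.5987 -0.2897  0.1198] [ 3.141e+00 -1.000e-03  5.550e-01] F [-0.7  0.  -0.6] w 0.061 0.0
[-0.004, 0.004, 0.347] [0.0001, -0.0001, 0.0]
```

View pics/s2.png

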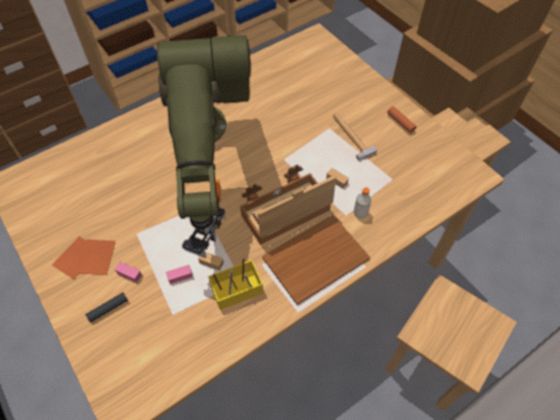

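The block now sits flat in recess 4. Before going down on the next one, I'll check how close the pencils are to the gripper body.

Run:
```python
from h import *
for n in("top0","scene0"):
    Q=pts(dict(np.load(n+".npz")))
    M=(Q[...,0]>.6)&(Q[...,0]<.9)&(Q[...,1]>-.45)&(Q[...,1]<-.15)
    for lo,hi in((.05,.085),(.09,.2)):
        q=Q[M&(Q[...,2]>lo)&(Q[...,2]<hi)]-[.5985,-.291,0]
        y=.555;ax=q[:,:2]@[np.cos(y),np.sin(y)];cl=q[:,:2]@[-np.sin(y),np.cos(y)]
        k=abs(cl)<.095; print(n,lo,len(q),"min along tool x within body width",np.sort(ax[k])[:4].round(3),"min x",q[:,0].min()+.5985)
```

```text
top0 0.05 427 min along tool x within body width [0.036 0.038 0.04  0.04 ] min x 0.6717020837883323
top0 0.09 75 min along tool x within body width [0.071 0.071 0.072 0.073] min x 0.7072103134733819
scene0 0.05 535 min along tool x within body width [0.04  0.043 0.043 0.044] min x 0.6739693045928113
scene0 0.09 88 min along tool x within body width [0.075 0.075 0.075 0.076] min x 0.7113279387884598
```

play_rows(motion=[[[-0.004, 0.004, 0.18, 0, 0, 0, 0.3], [-0.004, 0.004, 0.3, 0, 0, 0, 0.3], [-0.004, 0.004, 0.347, 0, 0, 0, 0.3], [-0.004, 0.004, 0.347, 0, 0, 0, 0.3], [-0.004, 0.004, 0.347, 0, 0, 0, -0.6], [-0.004, 0.004, 0.347, 0, 0, 0, -0.6], [-0.004, 0.004, 0.347, 0, 0, 0, -0.6], [-0.004, 0.004, 0.347, 0, 0, 0, -0.6], [-0.004, 0.004, 0.347, 0, 0, 0, -0.6]]], grip_force=25)

```text
time_s: 7.6
ee_pos: [0.5984, -0.2923, 0.0334]
eef_rot: [3.14, -0.001, 0.555]
force: [0.0, 1.1, 8.1]
grip_width: 0.0361
grip_force: 25.0
```

play_rows(motion=[[[0, 0, -0.15, 0, 0, 0, -0.6], [0, 0, -0.35, 0, 0, 0, -0.6], [0, 0, -0.5, 0, 0, 0, -0.6], [0, 0, -0.5, 0, 0, 0, -0.6], [0, 0, -0.5, 0, 0, 0, -0.6], [0, 0, -0.5, 0, 0, 0, -0.6]]])

```text
time_s: 8.2
ee_pos: [0.5974, -0.2918, 0.1555]
eef_rot: [-3.139, 0.001, 0.555]
force: [0.7, 0.3, -1.0]
grip_width: 0.0359
grip_force: 25.0
```

Run:
```python
from h import *
stat()
x,y=cs(0,-.033);print(x,y)
b=(.585,-.13,.17,.2); plan(b); plan((x,y,.15,CY),(x,y,.07,CY),(x,y,.044,CY),start=b)
```

```text
8.2 [ 0.5974 -0.2918  0.1555] [-3.139e+00  1.000e-03  5.550e-01] F [ 0.7  0.3 -1. ] w 0.0359 25.0
0.576968280971891 0.016139557523755073
[0.299, -0.576, -0.057] [-0.0003, 0.0003, 0.0565]
[0.085, -0.579, 0.08] [-0.0, -0.0, 0.0465]
[0.085, -0.579, 0.4] [-0.0, -0.0, 0.0465]
[0.085, -0.579, 0.504] [-0.0, -0.0, 0.0465]
```

play_rows(motion=[[[0.299, -0.576, -0.057, 0, 0, 0.0565, -0.6], [0.299, -0.576, -0.057, 0, 0, 0.0565, -0.6], [0.299, -0.576, -0.057, 0, 0, 0.0565, -0.6], [0.299, -0.576, -0.057, 0, 0, 0.0565, -0.6], [0.299, -0.576, -0.057, 0, 0, 0.0565, -0.6]]])

```text
time_s: 8.7
ee_pos: [0.5854, -0.1287, 0.1706]
eef_rot: [-3.141, 0.001, 0.203]
force: [-0.6, -0.8, -0.6]
grip_width: 0.0361
grip_force: 25.0
```

play_rows(motion=[[[0.085, -0.579, 0.04, 0, 0, 0.0465, -0.6], [0.085, -0.579, 0.04, 0, 0, 0.0465, -0.6], [0.085, -0.579, 0.08, 0, 0, 0.0465, -0.6], [0.085, -0.579, 0.08, 0, 0, 0.0465, -0.6], [0.085, -0.579, 0.25, 0, 0, 0.0465, -0.6], [0.085, -0.579, 0.35, 0, 0, 0.0465, -0.6], [0.085, -0.579, 0.4, 0, 0, 0.0465, -0.6], [0.085, -0.579, 0.4, 0, 0, 0.0465, -0.6]]])

```text
time_s: 9.5
ee_pos: [0.5772, 0.0144, 0.0697]
eef_rot: [3.141, 0.003, -0.093]
force: [0.1, -0.2, -0.5]
grip_width: 0.0357
grip_force: 25.0
```

Run:
```python
from h import *
stat()
x,y=cs(0,-.033)
plan((x,y,.05,CY),(x,y,.044,CY))
```

```text
9.5 [0.5772 0.0144 0.0697] [ 3.141e+00  3.000e-03 -9.300e-02] F [ 0.1 -0.2 -0.5] w 0.0357 25.0
[-0.002, -0.007, 0.079] [0.0001, 0.0005, -0.0002]
[-0.001, -0.007, 0.103] [0.0001, 0.0005, -0.0002]
```

play_rows(motion=[[[0, -0.005, 0.05, 0, 0, 0, -0.6], [0, -0.005, 0.08, 0, 0, 0, -0.6], [0, -0.005, 0.103, 0, 0, 0, -0.6], [0, -0.005, 0.103, 0, 0, 0, -0.6]]])

```text
time_s: 9.9
ee_pos: [0.5776, 0.017, 0.0452]
eef_rot: [3.142, 0.001, -0.092]
force: [0.5, 0.5, -1.9]
grip_width: 0.0355
grip_force: 25.0
```

play_rows(motion=[[[0, 0, 0, 0, 0, 0, -0.02], [0, 0, 0, 0, 0, 0, -0.02], [0, 0, 0, 0, 0, 0, -0.02], [0, 0, -0.1, 0, 0, 0, -0.02], [0, 0, -0.3, 0, 0, 0, 0.0], [0, 0, -0.5, 0, 0, 0, 0.3], [0, 0, -0.5, 0, 0, 0, 0.3], [0, 0, -0.5, 0, 0, 0, 0.3]]])

```text
time_s: 10.7
ee_pos: [0.5782, 0.017, 0.1717]
eef_rot: [-3.141, -0.002, -0.092]
force: [0.2, 1.0, -1.0]
grip_width: 0.0609
grip_force: 0.0
```

Run:
```python
from h import *
for n in("scene","top"):
    c=snap(n);print(n)
    for b in blocks(c):
        if abs(b[4]-86)<12: print(np.round(b[:6],3))
stat()
b=(.56,.17,.17,.1);plan(b); plan((.5735,.3045,.12,.297),start=b)
```

```text
scene
[5.7600e-01 3.0600e-01 3.8000e-02 1.7432e+01 8.3819e+01 4.0653e+01]
[ 3.5200e-01 -1.2000e-01  3.8000e-02 -2.8903e+01  9.2666e+01  3.5057e+01]
top
[5.7200e-01 3.0300e-01 3.4000e-02 1.5492e+01 8.3552e+01 3.7729e+01]
[ 3.4800e-01 -1.2200e-01  3.4000e-02 -2.9731e+01  8.3474e+01  3.6058e+01]
10.8 [0.5773 0.017  0.1695] [ 3.142e+00  2.000e-03 -9.200e-02] F [0.7 0.5 0.8] w 0.0608 0.0
[-0.125, -0.603, -0.002] [-0.0, 0.0003, -0.0306]
[0.107, -0.53, 0.2] [0.0, 0.0, -0.0314]
```

play_rows(motion=[[[-0.125, -0.603, -0.002, 0, 0, -0.0306, 0.3], [-0.125, -0.603, -0.002, 0, 0, -0.0306, 0.3], [-0.125, -0.603, -0.002, 0, 0, -0.0306, 0.3], [-0.125, -0.603, -0.002, 0, 0, -0.0306, 0.3], [-0.125, -0.603, -0.002, 0, 0, -0.0306, 0.3]]])

```text
time_s: 11.3
ee_pos: [0.56, 0.1709, 0.1697]
eef_rot: [3.141, 0.002, 0.102]
force: [-0.1, -0.9, -0.2]
grip_width: 0.0609
grip_force: 0.0
```

play_rows(motion=[[[0.107, -0.53, 0.2, 0, 0, -0.0314, 0.3], [0.107, -0.53, 0.2, 0, 0, -0.0314, 0.3], [0.107, -0.53, 0.2, 0, 0, -0.0314, 0.3], [0.107, -0.53, 0.2, 0, 0, -0.0314, 0.3], [0.107, -0.53, 0.2, 0, 0, -0.0314, 0.3], [0.107, -0.53, 0.2, 0, 0, -0.0314, 0.3]]])

```text
time_s: 11.9
ee_pos: [0.5746, 0.3027, 0.1213]
eef_rot: [3.141, 0.0, 0.295]
force: [-0.1, -0.4, -0.3]
grip_width: 0.0614
grip_force: 0.0
```

Run:
```python
from h import *
for n in("scene","top"):
    c=snap(n);print(n)
    for b in blocks(c):
        if abs(b[4]-86)<12: print(np.round(b[:6],3))
stat();plan((.5735,.3045,.033,.288))
```

```text
scene
[5.7400e-01 3.0500e-01 3.7000e-02 1.8294e+01 8.4443e+01 4.2090e+01]
[ 3.5100e-01 -1.1900e-01  3.7000e-02 -2.8963e+01  9.0655e+01  3.5410e+01]
top
[ 5.7800e-01  1.6000e-02  4.1000e-02 -4.2370e+00  8.2682e+01  3.6118e+01]
[ 5.7100e-01 -5.0000e-02  4.2000e-02 -5.1390e+00  8.4330e+01  3.5618e+01]
[ 3.4800e-01 -1.2100e-01  3.4000e-02 -2.8483e+01  8.3104e+01  3.5750e+01]
12.0 [0.5747 0.303  0.1218] [-3.142e+00 -1.000e-03  2.950e-01] F [-0.1 -0.3  0.2] w 0.0614 0.0
[-0.003, -0.007, 0.355] [-0.0, -0.0001, 0.0011]
```

Both placed blocks are seated, and the third block hasn't moved, so I'll grasp it.

play_rows(motion=[[[-0.003, -0.006, 0.18, 0, 0, 0, 0.3], [-0.003, -0.006, 0.3, 0, 0, 0, 0.3], [-0.003, -0.006, 0.353, 0, 0, 0, 0.3], [-0.003, -0.006, 0.353, 0, 0, 0, 0.3], [-0.003, -0.006, 0.353, 0, 0, 0, -0.6], [-0.003, -0.006, 0.353, 0, 0, 0, -0.6], [-0.003, -0.006, 0.353, 0, 0, 0, -0.6], [-0.003, -0.006, 0.353, 0, 0, 0, -0.6], [-0.003, -0.006, 0.353, 0, 0, 0, -0.6]]], grip_force=25)

```text
time_s: 12.9
ee_pos: [0.5734, 0.3059, 0.0341]
eef_rot: [-3.141, -0.002, 0.297]
force: [-0.2, -1.6, 7.5]
grip_width: 0.0357
grip_force: 25.0
```

play_rows(motion=[[[0, 0, -0.15, 0, 0, 0, -0.6], [0, 0, -0.35, 0, 0, 0, -0.6], [0, 0, -0.5, 0, 0, 0, -0.6], [0, 0, -0.5, 0, 0, 0, -0.6], [0, 0, -0.5, 0, 0, 0, -0.6], [0, 0, -0.5, 0, 0, 0, -0.6]]])

```text
time_s: 13.5
ee_pos: [0.5723, 0.3055, 0.1563]
eef_rot: [3.141, 0.002, 0.297]
force: [-0.5, 0.4, -0.8]
grip_width: 0.0363
grip_force: 25.0
```

Run:
```python
from h import *
stat()
x,y=cs(0,.033);print(x,y)
b=(.57,.18,.17,.1); plan(b); plan((x,y,.15,CY),(x,y,.07,CY),start=b)
```

```text
13.5 [0.5723 0.3055 0.1563] [3.141e+00 2.000e-03 2.970e-01] F [-0.5  0.4 -0.8] w 0.0363 25.0
0.5830317190281089 0.08186044247624494
[-0.156, 0.477, -0.054] [0.0001, 0.0004, 0.0314]
[0.013, 0.396, 0.08] [0.0, -0.0, 0.0306]
[0.013, 0.396, 0.4] [0.0, -0.0, 0.0306]
```

play_rows(motion=[[[-0.156, 0.477, -0.054, 0, 0, 0.0314, -0.6], [-0.156, 0.477, -0.054, 0, 0, 0.0314, -0.6], [-0.156, 0.477, -0.054, 0, 0, 0.0314, -0.6], [-0.156, 0.477, -0.054, 0, 0, 0.0314, -0.6], [-0.156, 0.477, -0.054, 0, 0, 0.0314, -0.6]]])

```text
time_s: 14.0
ee_pos: [0.5703, 0.1801, 0.1704]
eef_rot: [3.142, 0.002, 0.099]
force: [-0.7, -0.0, 0.1]
grip_width: 0.0356
grip_force: 25.0
```

play_rows(motion=[[[0.013, 0.396, 0.04, 0, 0, 0.0306, -0.6], [0.013, 0.396, 0.08, 0, 0, 0.0306, -0.6], [0.013, 0.396, 0.08, 0, 0, 0.0306, -0.6], [0.013, 0.396, 0.08, 0, 0, 0.0306, -0.6], [0.013, 0.396, 0.25, 0, 0, 0.0306, -0.6], [0.013, 0.396, 0.35, 0, 0, 0.0306, -0.6], [0.013, 0.396, 0.4, 0, 0, 0.0306, -0.6], [0.013, 0.396, 0.4, 0, 0, 0.0306, -0.6]]])

```text
time_s: 14.8
ee_pos: [0.583, 0.0835, 0.0702]
eef_rot: [3.141, 0.002, -0.09]
force: [0.2, 0.4, -0.2]
grip_width: 0.0359
grip_force: 25.0
```

Run:
```python
from h import *
stat()
x,y=cs(0,.033)
plan((x,y,.05,CY),(x,y,.044,CY))
```

```text
14.8 [0.583  0.0835 0.0702] [ 3.141e+00  2.000e-03 -9.000e-02] F [ 0.2  0.4 -0.2] w 0.0359 25.0
[0.001, 0.006, 0.081] [0.0, 0.0004, 0.0002]
[0.001, 0.006, 0.105] [0.0, 0.0004, 0.0002]
```

play_rows(motion=[[[0, 0.004, 0.05, 0, 0, 0, -0.6], [0, 0.004, 0.08, 0, 0, 0, -0.6], [0, 0.004, 0.104, 0, 0, 0, -0.6], [0, 0.004, 0.104, 0, 0, 0, -0.6]]])

```text
time_s: 15.2
ee_pos: [0.5833, 0.081, 0.0449]
eef_rot: [3.141, 0.001, -0.093]
force: [-0.2, -0.0, -0.4]
grip_width: 0.0358
grip_force: 25.0
```

play_rows(motion=[[[0, 0, 0, 0, 0, 0, -0.02], [0, 0, 0, 0, 0, 0, -0.02], [0, 0, 0, 0, 0, 0, -0.02], [0, 0, -0.1, 0, 0, 0, -0.02], [0, 0, -0.3, 0, 0, 0, 0.0], [0, 0, -0.5, 0, 0, 0, 0], [-0.6, 0, -0.8, 0, 0, 0, 0], [-0.8, 0, -0.9, 0, 0, 0, 0], [-0.8, 0, -0.9, 0, 0, 0, 0], [-0.8, 0, -0.9, 0, 0, 0, 0]]])

```text
time_s: 16.2
ee_pos: [0.4035, 0.0976, 0.2608]
eef_rot: [-3.141, -0.001, -0.093]
force: [-0.2, -0.1, 2.1]
grip_width: 0.0475
grip_force: 0.0
```

play_rows(motion=[[[0, 0, 0, 0, 0, 0, -1], [0, 0, 0, 0, 0, 0, -1], [0, 0, 0, 0, 0, 0, -1]]])

```text
time_s: 16.5
ee_pos: [0.4059, 0.0975, 0.2594]
eef_rot: [3.141, 0.001, -0.093]
force: [-0.3, -0.4, 0.6]
grip_width: 0.0265
grip_force: 0.0
```

Run:
```python
from h import *
for n in("scene","top"):
    c=snap(n);print(n)
    for b in blocks(c):
        if abs(b[4]-86)<12: print(np.round(b[:6],3))
    save(c,f"pics/{n}3.png");np.savez(f"{n}3.npz",**c)
stat()
```

```text
scene
[ 3.4900e-01 -1.1800e-01  3.7000e-02 -2.8095e+01  8.9368e+01  3.5757e+01]
top
[ 5.8200e-01  8.0000e-02  4.2000e-02 -6.1080e+00  8.4267e+01  3.6303e+01]
[ 5.8000e-01  1.6000e-02  4.1000e-02 -4.7030e+00  8.7644e+01  3.5850e+01]
[ 5.7100e-01 -5.0000e-02  4.1000e-02 -5.1710e+00  8.4673e+01  3.5651e+01]
[ 3.4800e-01 -1.2200e-01  3.4000e-02 -2.9891e+01  8.3636e+01  3.6178e+01]
16.6 [0.4059 0.0975 0.2589] [ 3.141e+00  2.000e-03 -9.300e-02] F [-0.2  0.  -0.1] w 0.018 0.0
```

View pics/top3.png

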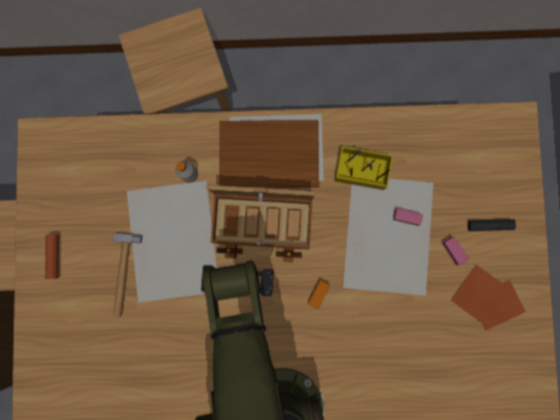

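The top view shows three blocks seated in recesses 2–4, at (252,222), (272,223) and (293,224). No tan blocks are left on the bench. Now the lid.

Run:
```python
from h import *
a=(.53,.055,.33,CY);b=(*cs(.12,0),.33,CY);d=(*cs(.12,0),.224,CY)
plan(a);plan(b,d,start=a)
for n in("top3","scene3"):
    Q=pts(dict(np.load(n+".npz")));q=(Q[...,:2]-CP)@np.array([[np.cos(CY),-np.sin(CY)],[np.sin(CY),np.cos(CY)]])
    for z in(.1,.14,.18,.21):
        k=(q[...,0]>.03)&(q[...,0]<.13)&(abs(q[...,1])<.14)&(abs(Q[...,2]-z)<.012); print(n,z,k.sum(),np.percentile(q[k][:,0],[3,50,97]).round(4))
```

```text
[0.509, 0.123, -0.285] [0.0001, 0.0003, -0.0001]
[0.681, 0.006, 0.0] [0.0, 0.0, 0.0]
[0.681, 0.006, 0.424] [0.0, 0.0, 0.0]
top3 0.1 65 [0.0712 0.0722 0.0729]
top3 0.14 67 [0.0699 0.0704 0.0715]
top3 0.18 89 [0.0484 0.0687 0.0695]
top3 0.21 405 [0.0674 0.0725 0.0791]
scene3 0.1 249 [0.08   0.0838 0.088 ]
scene3 0.14 272 [0.0779 0.0826 0.0859]
scene3 0.18 277 [0.0768 0.0807 0.0843]
scene3 0.21 413 [0.068  0.0785 0.0836]
```

play_rows(motion=[[[0.509, 0.123, -0.285, 0, 0, 0, -1], [0.509, 0.123, -0.285, 0, 0, 0, -1], [0.509, 0.123, -0.285, 0, 0, 0, -1], [0.509, 0.123, -0.285, 0, 0, 0, -1], [0.509, 0.123, -0.285, 0, 0, 0, -1], [0.509, 0.123, -0.285, 0, 0, 0, -1]]], grip_force=20)

```text
time_s: 17.2
ee_pos: [0.5286, 0.0554, 0.3297]
eef_rot: [3.141, 0.003, -0.092]
force: [0.7, 0.4, 0.2]
grip_width: 0.0001
grip_force: 0.0
```

play_rows(motion=[[[0.681, 0.006, 0, 0, 0, 0, -1], [0.681, 0.006, 0, 0, 0, 0, -1], [0.681, 0.006, 0, 0, 0, 0, -1], [0.681, 0.006, 0, 0, 0, 0, -1], [0.681, 0.006, 0, 0, 0, 0, -1], [0.681, 0.006, 0, 0, 0, 0, -1]]])

```text
time_s: 17.8
ee_pos: [0.6981, 0.0385, 0.3302]
eef_rot: [3.142, 0.002, -0.092]
force: [-1.3, 0.3, -0.1]
grip_width: 0.0004
grip_force: 0.0
```

Run:
```python
from h import *
stat();plan((*cs(.12,0),.224,CY))
```

```text
17.8 [0.6981 0.0385 0.3302] [ 3.142e+00  2.000e-03 -9.200e-02] F [-1.3  0.3 -0.1] w 0.0004 0.0
[0.006, 0.002, 0.425] [0.0, 0.0003, 0.0]
```

Now go down behind the lid, then sweep the arc.

play_rows(motion=[[[0.005, 0.002, 0.2, 0, 0, 0, -1], [0.005, 0.002, 0.35, 0, 0, 0, -1], [0.005, 0.002, 0.425, 0, 0, 0, -1], [0.005, 0.002, 0.425, 0, 0, 0, -1], [0.005, 0.002, 0.425, 0, 0, 0, -1]]])

```text
time_s: 18.3
ee_pos: [0.6995, 0.0378, 0.227]
eef_rot: [-3.141, -0.002, -0.092]
force: [0.8, 0.0, 1.0]
grip_width: 0.0006
grip_force: 0.0
```

Run:
```python
from h import *
stat()
o=get_obs();p=o["ee_pos"]
r=.14;t=.012
for k,th in enumerate(np.r_[np.linspace(1.54,.8,10),np.linspace(.72,.18,9)]):
    cx=.075-r*np.cos(th)+t*np.sin(th)+.008; z=.065+r*np.sin(th)+t*np.cos(th)+.019
    x,y=cs(cx,0)
    q=R.from_euler("xyz",[np.pi,0,CY]).inv().apply(np.array([x,y,z])-p)/.25
    print(round(th,2),q.round(3))
```

```text
18.3 [0.6995 0.0378 0.227 ] [-3.141e+00 -2.000e-03 -9.200e-02] F [0.8 0.  1. ] w 0.0006 0.0
1.54 [-0.117 -0.001  0.011]
1.46 [-0.164 -0.001  0.01 ]
1.38 [-0.21  -0.001  0.013]
1.29 [-0.255 -0.001  0.02 ]
1.21 [-0.3   -0.001  0.031]
1.13 [-0.344 -0.001  0.045]
1.05 [-0.387 -0.001  0.063]
0.96 [-0.428 -0.001  0.084]
0.88 [-0.467 -0.001  0.109]
0.8 [-0.504 -0.001  0.137]
0.72 [-0.537 -0.001  0.167]
0.65 [-0.564 -0.001  0.194]
0.58 [-0.588 -0.001  0.223]
0.52 [-0.611 -0.001  0.253]
0.45 [-0.631 -0.001  0.285]
0.38 [-0.65  -0.001  0.318]
0.31 [-0.666 -0.001  0.353]
0.25 [-0.679 -0.001  0.388]
0.18 [-0.69  -0.001  0.424]
```

play_rows(motion=[[[-0.117, 0, 0.0, 0, 0, 0, -1], [-0.164, 0, 0.0, 0, 0, 0, -1], [-0.21, 0, 0.003, 0, 0, 0, -1], [-0.255, 0, 0.01, 0, 0, 0, -1], [-0.3, 0, 0.02, 0, 0, 0, -1], [-0.344, 0, 0.035, 0, 0, 0, -1], [-0.387, 0, 0.053, 0, 0, 0, -1], [-0.428, 0, 0.075, 0, 0, 0, -1], [-0.467, 0, 0.1, 0, 0, 0, -1], [-0.504, 0, 0.127, 0, 0, 0, -1]]])

```text
time_s: 19.3
ee_pos: [0.5748, 0.0492, 0.196]
eef_rot: [-3.141, -0.005, -0.092]
force: [1.5, -0.5, 1.8]
grip_width: 0.0005
grip_force: 1.1
```

Run:
```python
from h import *
c=snap("scene");save(c,"pics/lid1.png")
stat()
o=get_obs();p=o["ee_pos"]
r=.14;t=.012
for k,th in enumerate(np.linspace(.72,.16,9)):
    cx=.075-r*np.cos(th)+t*np.sin(th)+.008; z=.065+r*np.sin(th)+t*np.cos(th)+.019
    x,y=cs(cx,0)
    q=R.from_euler("xyz",[np.pi,0,CY]).inv().apply(np.array([x,y,z])-p)/.25
    print(round(th,2),q.round(3))
```

```text
19.35 [0.5735 0.0493 0.1947] [-3.141e+00 -3.000e-03 -9.200e-02] F [0.  0.1 0.4] w 0.0002 0.7
0.72 [-0.031 -0.001  0.038]
0.65 [-0.059 -0.001  0.066]
0.58 [-0.084 -0.001  0.096]
0.51 [-0.107 -0.001  0.128]
0.44 [-0.128 -0.001  0.161]
0.37 [-0.147 -0.001  0.196]
0.3 [-0.163 -0.001  0.232]
0.23 [-0.176 -0.001  0.269]
0.16 [-0.187 -0.001  0.306]
```

View pics/lid1.png

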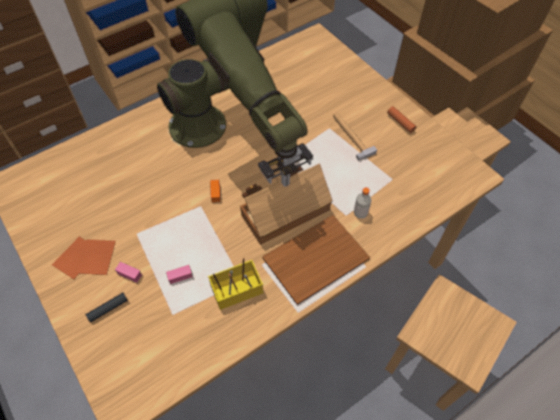

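The lid is now about 0.8 rad and following the finger, which touches it near (287,180). I'll continue.

play_rows(motion=[[[-0.031, 0, 0.038, 0, 0, 0, -1], [-0.059, 0, 0.066, 0, 0, 0, -1], [-0.084, 0, 0.096, 0, 0, 0, -1], [-0.107, 0, 0.128, 0, 0, 0, -1], [-0.128, 0, 0.161, 0, 0, 0, -1], [-0.147, 0, 0.196, 0, 0, 0, -1], [-0.163, 0, 0.232, 0, 0, 0, -1], [-0.176, 0, 0.269, 0, 0, 0, -1], [-0.187, 0, 0.306, 0, 0, 0, -1], [-0.187, 0, 0.306, 0, 0, 0, -1]]])

```text
time_s: 20.35
ee_pos: [0.5271, 0.0533, 0.1151]
eef_rot: [3.141, 0.002, -0.092]
force: [0.5, 0.4, 0.4]
grip_width: 0.0004
grip_force: 0.0
```

Run:
```python
from h import *
stat()
x,y=cs(-.060,0);plan((x,y,.112,CY),(x,y,.096,CY))
```

```text
20.35 [0.5271 0.0533 0.1151] [ 3.141e+00  2.000e-03 -9.200e-02] F [0.5 0.4 0.4] w 0.0004 0.0
[-0.028, -0.002, 0.013] [0.0001, 0.0004, -0.0001]
[-0.027, -0.002, 0.077] [0.0001, 0.0004, -0.0001]
```

play_rows(motion=[[[-0.02, -0.002, 0.01, 0, 0, 0, -1], [-0.025, -0.002, 0.025, 0, 0, 0, -1], [-0.027, -0.002, 0.045, 0, 0, 0, -1], [-0.027, -0.002, 0.06, 0, 0, 0, -1], [-0.027, -0.002, 0.075, 0, 0, 0, -1], [-0.027, -0.002, 0.08, 0, 0, 0, -1], [-0.027, -0.002, 0.08, 0, 0, 0, -1]]])

```text
time_s: 21.05
ee_pos: [0.5211, 0.0545, 0.0965]
eef_rot: [3.142, 0.0, -0.092]
force: [-0.5, -0.1, 0.5]
grip_width: 0.0005
grip_force: 0.0
```

Run:
```python
from h import *
stat()
for n in("top","scene"):
    Q=pts(snap(n));q=(Q[...,:2]-CP)@np.array([[np.cos(CY),-np.sin(CY)],[np.sin(CY),np.cos(CY)]])
    for a,b in((-.07,-.04),(-.02,.02),(.04,.07)):
        k=(q[...,0]>a)&(q[...,0]<b)&(abs(abs(q[...,1])-.11)<.03)&(Q[...,2]<.12); print(n,a,k.sum(),np.median(Q[k][:,2]).round(4))
```

```text
21.05 [0.5211 0.0545 0.0965] [ 3.142  0.    -0.092] F [-0.5 -0.1  0.5] w 0.0005 0.0
top -0.07 282 0.0758
top -0.02 478 0.0754
top 0.04 376 0.0755
scene -0.07 209 0.0792
scene -0.02 285 0.0792
scene 0.04 241 0.0787
```

The lid top is level at about 77 mm from front to back. I'll press a little further to confirm it is fully seated, then lift off.

play_rows(motion=[[[0, 0, 0.008, 0, 0, 0, -1], [0, 0, 0.015, 0, 0, 0, -1], [0, 0, 0.015, 0, 0, 0, -1]]])

```text
time_s: 21.45
ee_pos: [0.5216, 0.0545, 0.0957]
eef_rot: [-3.141, -0.002, -0.092]
force: [-14.7, -0.7, 35.0]
grip_width: 0.0008
grip_force: 17.5
```

play_rows(motion=[[[0, 0, -0.1, 0, 0, 0, -1], [0, 0, -0.3, 0, 0, 0, -0.2], [-0.1, 0, -0.5, 0, 0, 0, -0.2], [-0.1, 0, -0.5, 0, 0, 0, -0.2], [-0.1, 0, -0.5, 0, 0, 0, -0.2]]])

```text
time_s: 21.95
ee_pos: [0.4964, 0.0569, 0.2189]
eef_rot: [-3.141, -0.003, -0.092]
force: [0.2, 0.8, -0.7]
grip_width: 0.0291
grip_force: 0.0
```

Run:
```python
from h import *
stat()
Rc=np.array([[np.cos(CY),-np.sin(CY)],[np.sin(CY),np.cos(CY)]])
for n in("top","scene"):
    c=snap(n);Q=pts(c);q=(Q[...,:2]-CP)@Rc
    for a,b in((-.07,-.04),(-.02,.02),(.04,.07)):
        k=(q[...,0]>a)&(q[...,0]<b)&(abs(abs(q[...,1])-.11)<.03)&(Q[...,2]<.12); print(n,a,k.sum(),np.median(Q[k][:,2]).round(4))
    for sg in(1,-1):
        k=(abs(q[...,0]+.097)<.035)&(abs(q[...,1]-sg*.09)<.05)&(Q[...,2]>.1)&(Q[...,2]<.13)
        r=q[k]
        if len(r)>10:(x,y),(a,b),t=cv2.minAreaRect((r*1000).astype(np.float32));print("fin",sg,len(r),np.round((x,y,a,b,t),1),"mean",r.mean(0).round(4), "pc", np.linalg.svd(r-r.mean(0))[2][0].round(3))
    save(c,f"pics/{n}4.png")
a=cv2.imread("pics/top4.png")[170:290,190:340];b=cv2.imread("pics/scene4.png")[140:260,200:350]
cv2.imwrite("pics/shut.png",cv2.resize(np.hstack([a,b]),None,fx=2.6,fy=2.6,interpolation=cv2.INTER_CUBIC))
```

```text
21.95 [0.4964 0.0569 0.2189] [-3.141e+00 -3.000e-03 -9.200e-02] F [ 0.2  0.8 -0.7] w 0.0291 0.0
top -0.07 223 0.0757
top -0.02 505 0.0752
top 0.04 375 0.0754
fin -1 32 [ -98.9 -100.3    9.1   20.8    3.6] mean [-0.0989 -0.1003] pc [ 0.064 -0.998]
scene -0.07 207 0.0792
scene -0.02 296 0.0793
scene 0.04 254 0.0789
fin 1 58 [-97.3  86.3  62.8  19.5  85.5] mean [-0.0955  0.0911] pc [ 0.006 -1.   ]
fin -1 60 [-96.4 -86.8  44.1  17.   87.3] mean [-0.0955 -0.0873] pc [ 0.019 -1.   ]
```

View pics/shut.png

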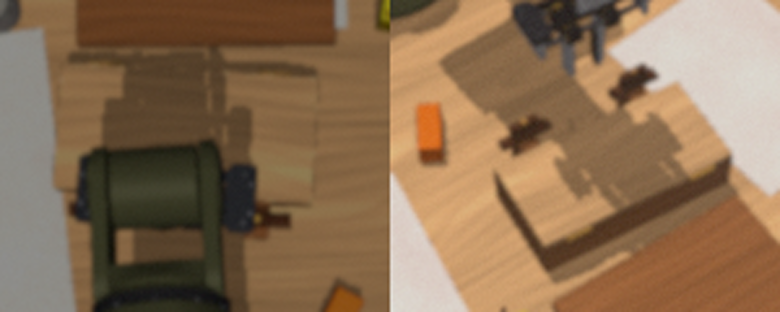

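The lid is shut: it is flat, and the stop was solid under a 35 N press. Next is the left turnbutton.

Run:
```python
from h import *
L=cs(-.097,.09);print(L); a=(*L,.17,1.545)
plan(a)
```

```text
[0.49167854 0.14753081]
[-0.051, -0.36, 0.186] [-0.0002, 0.0002, -0.2606]
```

play_rows(motion=[[[-0.051, -0.36, 0, 0, 0, -0.2606, -0.2], [-0.051, -0.36, 0, 0, 0, -0.2606, -0.2], [-0.051, -0.36, 0, 0, 0, -0.2606, -0.2], [-0.051, -0.36, 0, 0, 0, -0.2606, -0.2], [-0.051, -0.36, 0.186, 0, 0, -0.2606, -0.2], [-0.051, -0.36, 0.186, 0, 0, -0.2606, -0.2], [-0.051, -0.36, 0.186, 0, 0, -0.2606, -0.2], [-0.051, -0.36, 0.186, 0, 0, -0.2606, -0.2], [-0.051, -0.36, 0.186, 0, 0, -0.2606, -0.2], [-0.051, -0.36, 0.186, 0, 0, -0.2606, -0.2]]])

```text
time_s: 23.05
ee_pos: [0.4916, 0.1474, 0.1693]
eef_rot: [-3.139, 0.001, 1.414]
force: [-0.4, 0.2, -0.0]
grip_width: 0.0378
grip_force: 0.0
```

Run:
```python
from h import *
camera("scene");camera("scene");stat()
plan((*cs(-.097,.09),.111,1.545))
```

```text
23.15 [0.4916 0.1474 0.1695] [-3.139e+00  1.000e-03  1.410e+00] F [-0.1  0.2  0.9] w 0.0375 0.0
[0.001, 0.001, 0.234] [-0.0004, 0.0002, -0.0215]
```

play_rows(motion=[[[0.001, 0.001, 0.0, 0, 0, -0.0215, -0.2], [0.001, 0.001, 0.1, 0, 0, -0.0215, -0.2], [0.001, 0.001, 0.2, 0, 0, -0.0215, -0.2], [0.001, 0.001, 0.234, 0, 0, -0.0215, -0.2], [0.001, 0.001, 0.234, 0, 0, -0.0215, -0.2]]])

```text
time_s: 23.65
ee_pos: [0.4916, 0.1476, 0.1114]
eef_rot: [-3.138, 0.001, 1.54]
force: [-0.4, 0.3, 0.0]
grip_width: 0.0375
grip_force: 0.0
```

play_rows(motion=[[[0, 0, 0, 0, 0, 0, -1], [0, 0, 0, 0, 0, 0, -1], [0, 0, 0, 0, 0, 0, -1], [0, 0, 0, 0, 0, 0, -1], [0, 0, 0, 0, 0, 0, -1]]], grip_force=15)

```text
time_s: 24.15
ee_pos: [0.491, 0.1478, 0.1135]
eef_rot: [-3.139, 0.0, 1.542]
force: [-12.6, -0.1, 11.3]
grip_width: 0.0118
grip_force: 15.0
```

Run:
```python
from h import *
stat();o=get_obs();print(o["moment"].round(3))
plan((*cs(-.097,.09),.111,.75),(*cs(-.097,.09),.111,CY))
plan((*cs(-.097,.09),.111,CY),start=(*cs(-.097,.09),.111,.75))
```

```text
24.15 [0.491  0.1478 0.1135] [-3.139  0.     1.542] F [-12.6  -0.1  11.3] w 0.0118 15.0
[-0.164  2.428 -0.071]
[-0.001, 0.003, 0.01] [-0.0004, 0.0002, 0.1261]
[-0.001, 0.003, 0.01] [-0.0003, 0.0004, 0.2601]
[0.0, 0.0, 0.0] [0.0, -0.0, 0.134]
```

play_rows(motion=[[[0, -0.003, -0.01, 0, 0, 0, -1], [0, -0.003, -0.01, 0, 0, 0, -1], [0, -0.003, -0.01, 0, 0, 0, -1]]])

```text
time_s: 24.45
ee_pos: [0.4908, 0.1477, 0.1147]
eef_rot: [-3.14, 0.0, 1.542]
force: [-2.4, 0.2, -12.0]
grip_width: 0.0119
grip_force: 15.0
```

Run:
```python
from h import *
stat();print(get_obs()["moment"].round(3))
```

```text
24.45 [0.4908 0.1477 0.1147] [-3.14   0.     1.542] F [ -2.4   0.2 -12. ] w 0.0119 15.0
[ 0.031  0.354 -0.085]
```

play_rows(motion=[[[0, 0, 0.004, 0, 0, 0.02, -1], [0, 0, 0.004, 0, 0, 0.04, -1], [0, 0, 0.004, 0, 0, 0.06, -1], [0, 0, 0.004, 0, 0, 0.08, -1], [0, 0, 0.004, 0, 0, 0.1, -1], [0, 0, 0.004, 0, 0, 0.12, -1], [0, 0, 0.004, 0, 0, 0.13, -1]]])

```text
time_s: 25.15
ee_pos: [0.4906, 0.1479, 0.1147]
eef_rot: [-3.14, 0.002, 0.721]
force: [-10.1, -1.0, -0.3]
grip_width: 0.012
grip_force: 15.0
```

Run:
```python
from h import *
stat();print(get_obs()["moment"].round(3))
p=get_obs()["ee_pos"];plan((*p[:2],p[2],CY))
```

```text
25.15 [0.4906 0.1479 0.1147] [-3.14e+00  2.00e-03  7.21e-01] F [-10.1  -1.   -0.3] w 0.012 15.0
[0.074 1.907 0.016]
[0.0, 0.0, 0.0] [-0.0001, 0.0003, 0.1294]
```

play_rows(motion=[[[-0.002, -0.001, 0, 0, 0, 0.02, -1], [-0.002, -0.001, 0, 0, 0, 0.04, -1], [-0.002, -0.001, 0, 0, 0, 0.06, -1], [-0.002, -0.001, 0, 0, 0, 0.08, -1], [-0.002, -0.001, 0, 0, 0, 0.1, -1], [-0.002, -0.001, 0, 0, 0, 0.12, -1], [-0.002, -0.001, 0, 0, 0, 0.1294, -1], [-0.002, -0.001, 0, 0, 0, 0.1294, -1]]])

```text
time_s: 25.95
ee_pos: [0.4904, 0.1481, 0.1147]
eef_rot: [-3.141, 0.001, -0.089]
force: [-7.1, 4.3, -2.7]
grip_width: 0.0119
grip_force: 15.0
```

Run:
```python
from h import *
stat();print(get_obs()["moment"].round(3))
```

```text
25.95 [0.4904 0.1481 0.1147] [-3.141e+00  1.000e-03 -8.900e-02] F [-7.1  4.3 -2.7] w 0.0119 15.0
[ 0.722  1.268 -0.091]
```

play_rows(motion=[[[0, 0, 0, 0, 0, 0, -0.2], [0, 0, 0, 0, 0, 0, -0.2], [0, 0, 0, 0, 0, 0, -0.2], [0, 0, 0, 0, 0, 0, -0.2], [0, 0, -0.1, 0, 0, 0, -0.2], [0, 0, -0.24, 0, 0, 0, -0.2], [0, 0, -0.24, 0, 0, 0, -0.2], [0, 0, -0.24, 0, 0, 0, -0.2]]])

```text
time_s: 26.75
ee_pos: [0.4911, 0.1477, 0.1748]
eef_rot: [-3.141, -0.001, -0.087]
force: [-0.9, 0.4, -0.5]
grip_width: 0.0373
grip_force: 0.0
```

Run:
```python
from h import *
stat();plan((.474,-.0312,.175,1.497))
```

```text
26.75 [0.4911 0.1477 0.1748] [-3.141e+00 -1.000e-03 -8.700e-02] F [-0.9  0.4 -0.5] w 0.0373 0.0
[-0.006, 0.719, -0.001] [0.0001, -0.0002, -0.2521]
```

play_rows(motion=[[[-0.006, 0.719, -0.01, 0, 0, -0.2521, -0.2], [-0.006, 0.719, -0.01, 0, 0, -0.2521, -0.2], [-0.006, 0.719, -0.01, 0, 0, -0.2521, -0.2], [-0.006, 0.719, -0.01, 0, 0, -0.2521, -0.2], [-0.006, 0.719, -0.01, 0, 0, -0.2521, -0.2], [-0.006, 0.719, -0.01, 0, 0, -0.2521, -0.2], [-0.006, 0.719, -0.01, 0, 0, -0.2521, -0.2], [-0.006, 0.719, -0.01, 0, 0, -0.2521, -0.2], [-0.006, 0.719, -0.01, 0, 0, -0.2521, -0.2], [-0.006, 0.719, -0.01, 0, 0, -0.2521, -0.2]]])

```text
time_s: 27.75
ee_pos: [0.4733, -0.0313, 0.1757]
eef_rot: [-3.14, 0.0, 1.347]
force: [0.2, 0.3, 0.1]
grip_width: 0.0375
grip_force: 0.0
```

Run:
```python
from h import *
CM=np.array([[np.cos(CY),-np.sin(CY)],[np.sin(CY),np.cos(CY)]])
for n in("top","scene"):
    c=snap(n);Q=pts(c);q=(Q[...,:2]-CP)@CM
    for sg in(1,-1):
        k=(abs(q[...,0]+.097)<.045)&(abs(q[...,1]-sg*.09)<.045)&(Q[...,2]>.098)&(Q[...,2]<.122)
        r=q[k]
        if len(r)>10:(x,y),(a,b),t=cv2.minAreaRect((r*1000).astype(np.float32));print(n,"fin",sg,len(r),np.round((x,y,a,b,t),1),"mean",r.mean(0).round(4))
stat();plan((.474,-.0312,.1145,1.497))
```

```text
top fin 1 65 [-97.9  89.4  41.7  12.    0.9] mean [-0.0995  0.0886]
scene fin 1 51 [-97.1  91.   14.9  48.5  83.7] mean [-0.0942  0.0907]
scene fin -1 60 [-95.7 -81.2  16.3  57.4   2.2] mean [-0.0946 -0.0872]
27.85 [ 0.4733 -0.0312  0.1758] [-3.14   0.     1.343] F [-1.1  0.8 -0.2] w 0.0375 0.0
[0.001, 0.003, 0.245] [-0.0003, 0.0, -0.0245]
```

play_rows(motion=[[[0, 0.002, 0.0, 0, 0, -0.0245, -0.2], [0, 0.002, 0.1, 0, 0, -0.0245, -0.2], [0, 0.002, 0.2, 0, 0, -0.0245, -0.2], [0, 0.002, 0.245, 0, 0, -0.0245, -0.2], [0, 0.002, 0.245, 0, 0, -0.0245, -0.2]]])

```text
time_s: 28.35
ee_pos: [0.4735, -0.0313, 0.1142]
eef_rot: [-3.138, -0.0, 1.492]
force: [0.2, 0.7, -0.6]
grip_width: 0.0378
grip_force: 0.0
```

play_rows(motion=[[[0, 0, 0, 0, 0, 0, -1], [0, 0, 0, 0, 0, 0, -1], [0, 0, 0, 0, 0, 0, -1], [0, 0, 0, 0, 0, 0, -1], [0, 0, 0, 0, 0, 0, -1]]], grip_force=15)

```text
time_s: 28.85
ee_pos: [0.4746, -0.0314, 0.1162]
eef_rot: [3.14, 0.0, 1.495]
force: [-0.6, 1.1, 5.8]
grip_width: 0.012
grip_force: 15.0
```

Run:
```python
from h import *
stat();print(get_obs()["moment"].round(3))
p=get_obs()["ee_pos"];plan((*p,CY))
```

```text
28.85 [ 0.4746 -0.0314  0.1162] [3.14  0.    1.495] F [-0.6  1.1  5.8] w 0.012 15.0
[-0.     0.062  0.005]
[0.0, 0.0, 0.0] [0.0002, -0.0001, 0.2525]
```

Well centred. I'll turn it in two calls.

play_rows(motion=[[[0, 0, 0, 0, 0, 0.02, -1], [0, 0, 0, 0, 0, 0.04, -1], [0, 0, 0, 0, 0, 0.06, -1], [0, 0, 0, 0, 0, 0.08, -1], [0, 0, 0, 0, 0, 0.1, -1], [0, 0, 0, 0, 0, 0.12, -1], [0, 0, 0, 0, 0, 0.13, -1]]])

```text
time_s: 29.55
ee_pos: [0.4744, -0.0313, 0.1162]
eef_rot: [3.141, -0.001, 0.673]
force: [-1.4, 0.7, 7.3]
grip_width: 0.0119
grip_force: 15.0
```

Run:
```python
from h import *
stat();p=get_obs()["ee_pos"];plan((*p,CY))
```

```text
29.55 [ 0.4744 -0.0313  0.1162] [ 3.141e+00 -1.000e-03  6.730e-01] F [-1.4  0.7  7.3] w 0.0119 15.0
[0.0, 0.0, 0.0] [0.0, -0.0001, 0.1217]
```

play_rows(motion=[[[0, 0, 0, 0, 0, 0.02, -1], [0, 0, 0, 0, 0, 0.04, -1], [0, 0, 0, 0, 0, 0.06, -1], [0, 0, 0, 0, 0, 0.08, -1], [0, 0, 0, 0, 0, 0.1, -1], [0, 0, 0, 0, 0, 0.12, -1], [0, 0, 0, 0, 0, 0.122, -1], [0, 0, 0, 0, 0, 0.122, -1]]])

```text
time_s: 30.35
ee_pos: [0.4744, -0.0312, 0.1163]
eef_rot: [-3.141, -0.0, -0.09]
force: [-1.9, 2.1, 7.9]
grip_width: 0.0121
grip_force: 15.0
```

play_rows(motion=[[[0, 0, 0, 0, 0, 0, -0.2], [0, 0, 0, 0, 0, 0, -0.2], [0, 0, 0, 0, 0, 0, -0.2], [0, 0, 0, 0, 0, 0, -0.2], [0, 0, -0.1, 0, 0, 0, -0.2], [0, 0, -0.3, 0, 0, 0, -0.2], [0, 0, -0.5, 0, 0, 0, -0.2], [-0.3, 0, -0.7, 0, 0, 0, -0.2], [-0.5, 0, -0.8, 0, 0, 0, -0.2], [-0.5, 0, -0.8, 0, 0, 0, -0.2]]])

```text
time_s: 31.35
ee_pos: [0.348, -0.0201, 0.3165]
eef_rot: [3.142, -0.0, -0.089]
force: [0.3, 0.2, 1.1]
grip_width: 0.0379
grip_force: 0.0
```

play_rows(motion=[[[0, 0.8, 0, 0, 0, 0, 0], [0, 0.8, 0, 0, 0, 0, 0], [0, 0.8, 0, 0, 0, 0, 0], [0, 0.8, 0, 0, 0, 0, 0], [0, 0.8, 0, 0, 0, 0, 0], [0, 0.8, 0, 0, 0, 0, 0]]])

```text
time_s: 31.95
ee_pos: [0.3316, -0.2201, 0.3153]
eef_rot: [-3.141, 0.001, -0.091]
force: [-0.0, 0.4, 0.9]
grip_width: 0.0466
grip_force: 0.0
```

Run:
```python
from h import *
stat()
CM=np.array([[np.cos(CY),-np.sin(CY)],[np.sin(CY),np.cos(CY)]])
for n in("top","scene"):
    c=snap(n);Q=pts(c);q=(Q[...,:2]-CP)@CM
    for sg in(1,-1):
        k=(abs(q[...,0]+.097)<.045)&(abs(q[...,1]-sg*.09)<.045)&(Q[...,2]>.098)&(Q[...,2]<.122)
        r=q[k]
        if len(r)>10:(x,y),(a,b),t=cv2.minAreaRect((r*1000).astype(np.float32));print(n,"fin",sg,len(r),np.round((x,y,a,b,t),1),"mean",r.mean(0).round(4))
    for a,b in((-.07,-.04),(.04,.07)):
        k=(q[...,0]>a)&(q[...,0]<b)&(abs(q[...,1])<.05)&(Q[...,2]<.12); print(n,a,k.sum(),np.median(Q[k][:,2]).round(4))
    save(c,f"pics/{n}5.png")
a=cv2.imread("pics/top5.png")[110:320,150:430];b=cv2.imread("pics/scene5.png")[110:320,140:420]
cv2.imwrite("pics/end.png",cv2.resize(np.vstack([a,b]),None,fx=1.4,fy=1.4,interpolation=cv2.INTER_CUBIC))
```

```text
31.95 [ 0.3316 -0.2201  0.3153] [-3.141e+00  1.000e-03 -9.100e-02] F [-0.   0.4  0.9] w 0.0466 0.0
top fin 1 65 [-97.8  89.1  42.   12.8   0.1] mean [-0.0989  0.0886]
top fin -1 60 [-98.1 -89.9  41.5  11.9   3.5] mean [-0.0983 -0.0906]
top -0.07 320 0.0751
top 0.04 318 0.075
scene fin 1 48 [-91.3  91.6  15.4  58.1  86.7] mean [-0.095  0.091]
scene fin -1 51 [-99.1 -87.7  55.   13.2   0.1] mean [-0.0945 -0.0886]
scene -0.07 176 0.0787
scene 0.04 207 0.0784
```

View pics/end.png

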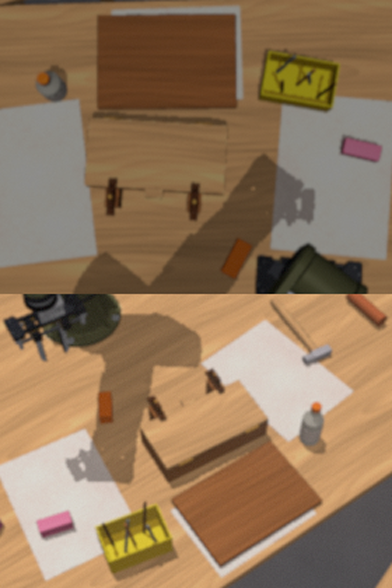

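The final picture shows the lid shut, with both turnbuttons square across its front edge at (112,196) and (194,200) in the top half. The bystanders are undisturbed and the arm is clear, so I'm handing in.

```bash
python3 -c "
from h import *
print(workorder.hand_in())"
```

```text
the job is handed in; nothing more can be done
None
```

I laid the three blocks on the bench flat in recesses 2, 3 and 4, snapped the lid fully shut, then turned both turnbuttons square across its front edge. The robot is clear of everything and the job was handed in at about 32 s; no verdict came back.

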